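Press the colour disc's keyed shaft home in the spinner drive

ROBOT

A 6-joint arm with a two-finger parallel gripper is mounted at the origin on the work surface. World frame = base frame: x ahead of the robot, y to its left, z up, the work surface at z = 0. Lengths are in m, angles in rad, forces in N, time in s.
With the tool pointing down it reaches from about 0.35 to 0.775 m from the base axis. Payload 7.3 kg.
Tool frame: the origin (TCP) lies midway between the tips of the shut fingers; the grasp point (between the pads) lies robot.grasp_offset behind it (robot.grasp_offset is the distance from the TCP to the grasp point, in m); z points along the fingers, x is the direction in which the jaws open and shut, and the axes are right-handed (so a half turn about z gives the same grasp; the last joint's range is limited). The gripper opens to 92 mm and grips with 3 to 60 N. Pads are 19 mm wide; open, the fingers measure 130 mm over their backs; the gripper's body (75 mm by 190 mm) begins 47 mm behind the grasp point.
Start: joints at [1.055, 0.342, 1.524, -0, 1.275, -0.146], TCP at [0.19, 0.49, 0.227] pointing down, gripper open.
Joint ranges: [-2.53, 2.53], [-0.77, 2.02], [0.04, 2.7], [-1, 4.14], [0.28, 2.66], [-3.11, 3.11]. Speed limits (rad/s): [2.57, 2.57, 3.14, 3.14, 3.14, 3.14].

INTERFACE

Orientations are given as [roll, pitch, yaw] about the fixed x, y, z axes, in that order (R = Rz(yaw) Ry(pitch) Rx(roll)).
In Python, from cell import robot gives the robot as it stands. The module is installed in compiled form; this text tells all that it offers.
- The arm moves only by the tool move_arm, never from a script. Its argument "increments" is a list of rows, each a list of 7 numbers: the finger opening in mm, from 0 to 91.8, then the shift along the tool's x, y, z in mm, then the turn, a rotation vector about the tool's x, y, z in rad. A call has 1 to 12 rows; each row shifts and turns the pose as measured when the row begins, along the tool's axes as they then stand; what a row does not reach is not made up. A row lasts 1/8 s, in which the tool goes at most 62.5 mm and 10.7 degrees, less where a joint would pass 70% of its speed; a pose out of reach is approached as far as the arm can. A call is refused whole if a number of a shift passes 62.5 or a number of a turn 0.188, either way. A call with a gripper value outside its range is refused whole. The fingers move at their own pace and stop on an object; "newtons" is the grip in N (left out, the last holds). Time passes only in rows, so rows that do not move let the fingers close. It gives the time, the measured TCP pose, the force and the opening at its end, in the units of the state.
- robot.observe(): the state, without advancing time (a new reading comes with each control period).
- robot.read_camera(name): name is "scene" or "top" or "wrist"; returns a dict with "img" (480x640x3 uint8, red, green, blue), "fx", "fy", "cx", "cy" (pixels), "T" (4x4, takes a point from camera to world coordinates). Camera axes: x right, y down, z forward; pixel columns grow to the right and rows downward; lengths in m; the calibration is good to about 2 mm. A picture is of the moment at which its call begins. There is no depth.
- robot.hand_in(): hands the job in, once; it reports no verdict.
Trained networks look in the newest picture that a camera, given by its name, has taken for a name from the list of things; names that differ only in an ending like _2 or _b are one class to them, and where a whole thing is asked for, a point or a joint stands for the part that bears it (a point fixed in the world has none). Each returns a list of dicts, best first, with "conf" (0 to 1); they miss things now and then, are a little off and sometimes report something else, mostly with a low value. They report only what shows in the picture. A call takes as long as a camera call. They do not tell look-alikes from the thing itself.
- robot.look_for(thing, camera): "rect" ([left, top, width, height] in pixels, round what is visible of it).
The state is a dict: "time": time; "qpos": joint angles; "qvel": joint speeds; "joint_efforts": joint torques, N m; "tool_pos": TCP position; "tool_rot": TCP orientation; "contact_force": force on the tool from outside, world axes, zero at the start; "torque": the same for the moment, N m; "opening": finger opening in m.
Only numpy, scipy, OpenCV 4.12 (cv2) and the standard library are available. Lean on these libraries where they do the work, as an engineer would, in place of code of your own. Each camera call takes 0.05 s, during which the arm holds its last target.

TASK

Take the rainbow colour disc out of the wooden rack by its green grip and put its shaft into the steel hub of the blue spinner drive, turning it until the key slips into the keyway. Then keep pushing against the ejector spring until its collar sits fully home on the hub, and finish while still holding it down there, so that a pupil can tighten the clamp screw: do not let go. Leave the black-and-white disc, the jar and the beaker where they are.

Things in the scene. Friction and masses are not known exactly. Their poses are not given: they have to be found in the camera images.
- colour_disc: Loose rainbow disc, 0.15 kg, axis its z. Origin on the axis in the underside (seating face) of its collar, 40 mm diameter, z 0 to 6 mm; disc 76 mm diameter, z 6 to 10. Shaft 16 mm diameter below, tip at z -42 mm, last 5 mm tapered to 10. Starts upright in one rack hole, collar on the rack's top, key side (-x) towards the robot within 0.6 rad.
- grip (a point): Point to pinch, on the axis 34 mm above the colour_disc origin, in its upright green grip block: 44 mm long (its x), 20 mm thick (its y, pinch across this), from 10 to 52 mm above the origin. A white stripe on the block's end and a black mark on the disc's rim show the key's side (-x).
- key (a point): Lower outer end of the colour disc's brass key: 13 mm from the axis on the disc's -x side, 28 mm below its origin. The key is 5 mm wide and runs from 4 to 28 mm below the origin; the shaft's lowest 14 mm have no key and enter the bore freely.
- strobe_disc: The other disc: black and white sectors, grey grip, same sizes and frame, but a plain shaft without a key. Stands in the other hole of the rack; which hole is which varies. Not to be disturbed.
- rack: Fixed wooden block 100 x 220 x 60 mm (x, y, z), origin at the centre of its underside; two through holes 28 mm in diameter at 55 mm either side of the centre along its y.
- drive: Fixed blue spinner drive, 146 x 126 x 60 mm, origin under its centre, front to its -x. The steel hub on top is octagonal, 56 mm across, on a self-locking gear (hardly turns, 4 N m). Its keyway points to the drive's -x, turned up to 0.7 rad either way; this angle is not reported: see the slot from above, or find it by turning the shaft with the key on the hub's face.
- bore (a point): Centre of the bore's mouth on the hub's face, 88 mm above the bench, z up. Greased bore 18.4 mm across; keyway slot 8 mm wide, open at the face, from bore to rim, 33 mm deep. Home: colour_disc origin at this point, collar on the face. With the key resting on the face beside the slot the origin is 28 mm above it.
- spring (a point): Top of the brass spring ejector at rest, in the bore 30 mm below its mouth. The shaft's tip meets it with the collar still 12 mm up; it pushes back with about 4 N there, rising to about 9 N with the collar home, and lifts the disc again if it is let go.
- jar: Clear jar with a blue cap, 60 mm diameter, 75 mm tall, on the bench beyond the work; origin under its centre. Not to be disturbed.
- beaker: Open glass beaker, 72 mm diameter, 90 mm tall, beyond the work; origin under its centre. Not to be disturbed.
Not all that is in view belongs to the job. What is shaped like the colour_disc but red is not meant.

How it is judged:
On the way, in this order (a step that is already met when the one before it is completed fails the run):
1. the colour disc is lifted out of the rack (height (world z) of colour_disc above 0.11 m), for 0.1 s.
2. its shaft is in the bore with the key slipped into the keyway (horizontal distance between colour_disc and bore below 0.004 m and z of colour_disc in the frame of bore below 0.022 m), for 0.1 s.
At the end, for the whole second after the job is handed in: The colour disc's shaft is in the bore (axis within 3 mm), its collar within 2 mm of the hub's face, upright within 0.08 rad and still, pressing on the drive with more than 5 N, with the gripper's fingers still on it (more than 2 N) through the last second (horizontal distance between colour_disc and bore below 0.003 m and z of colour_disc in the frame of bore below 0.002 m and angle between colour_disc's own z axis and vertical below 0.08 rad and contact force between colour_disc and drive above 5 N and contact force between the fingers and colour_disc above 2 N and linear speed of colour_disc below 0.02 m/s); the arm keeps its last pose, push and grip.
It fails at once if the black-and-white disc is moved more than 20 mm (distance of strobe_disc from where it was at the start of the episode above 0.02 m).
It fails at once if the jar or the beaker is moved more than 20 mm (distance of any of jar, beaker from where it was at the start of the episode above 0.02 m).
It also fails if it takes over 64 s, if anything falls off the work surface, if the arm or the gripper's body presses on something with over 40 N, if the wrist force passes 120 N, or if a joint passes its speed limit or range.

## Working session

There is one attempt and no reset: what is moved stays moved. The work goes in short steps, Python scripts to look and compute and a tool call to move; the robot and the scene stay as the last step left them, time stands still between calls to the robot, and variables do not carry over. Pictures are saved under pics/ and viewed, and the job is handed in when it is done.

Besides the shell and the picture viewer there is one more tool, called after "Call:" in YAML: its name, and indented under it one key for each argument. move_arm: Moves the arm, as the interface text tells. Its arguments: {"type":"object","properties":{"increments":{"type":"array"},"newtons":{"type":"number"}},"required":["increments"]}

```bash
mkdir -p pics
python3 - <<'E'
from cell import robot
import cv2,numpy as np
print(robot.observe()); print(robot.grasp_offset)
for c in ["scene","top","wrist"]:
    r=robot.read_camera(c); cv2.imwrite(f"pics/{c}0.png",r["img"][:,:,::-1]); print(c,r["fx"],r["cx"],r["cy"],np.round(r["T"],4).tolist())
    for t in ["colour_disc","grip","strobe_disc","rack","drive","bore","jar","beaker"]:
        print(t,[(d["rect"],round(d["conf"],2)) for d in robot.look_for(t,c)][:3])
E
```

```text
{'time': 0.0, 'qpos': array([ 1.05498658e+00,  3.42678828e-01,  1.52501711e+00, -4.15147018e-06,
        1.27540474e+00, -1.45997314e-01]), 'qvel': array([ 0.00026471,  0.00165991, -0.00153333, -0.00105577, -0.00065975,
        0.00119842]), 'joint_efforts': array([ 6.69018136e-04, -4.31241417e+01, -2.44221425e+01,  7.16616260e-02,
        5.60111634e-02, -1.00528064e-04]), 'tool_pos': array([0.18953108, 0.4891552 , 0.22606772]), 'tool_rot': array([-3.14137720e+00,  1.49255091e-03,  1.20098527e+00]), 'contact_force': array([-0.17287845, -0.20987197, -0.36248824]), 'torque': array([ 0.00460698, -0.0318913 , -0.07128059]), 'opening': 0.09197904250250638}
0.0188
scene 539.7063997788542 316.8975770544397 239.69667895868346 [[-0.8181, 0.4891, -0.3023, 0.8656], [0.5748, 0.6828, -0.451, 0.3649], [-0.0142, -0.5428, -0.8398, 0.8507], [0.0, 0.0, 0.0, 1.0]]
colour_disc [([233.2, 110.9, 40.3, 37.0], 0.89), ([314.5, 114.1, 36.2, 44.6], 0.86), ([251.2, 148.9, 40.3, 42.9], 0.57)]
grip [([236.6, 108.9, 35.1, 42.6], 0.96), ([316.3, 119.7, 36.3, 39.2], 0.96), ([253.3, 151.7, 43.2, 39.8], 0.84)]
strobe
[... 623 characters left out ...]
, 36.9, 37.9], 0.61), ([403.4, 325.9, 43.3, 41.0], 0.6)]
grip [([408.6, 323.0, 38.6, 46.3], 0.89), ([387.8, 249.1, 39.8, 37.4], 0.63), ([453.6, 262.5, 41.2, 39.6], 0.6)]
strobe_disc [([331.5, 259.0, 37.6, 40.0], 0.69)]
rack [([318.4, 242.2, 124.3, 73.1], 0.84)]
drive [([122.9, 251.6, 83.7, 77.5], 0.81)]
bore [([123.1, 249.0, 84.9, 77.1], 0.82)]
jar [([246.5, 175.8, 28.3, 37.7], 0.55)]
beaker [([346.7, 164.3, 35.6, 41.1], 0.73)]
wrist 375.3168115251901 320.21045240398996 242.10159309421525 [[0.361, 0.9023, 0.2356, 0.1267], [0.9326, -0.3495, -0.0906, 0.5145], [0.0006, 0.2524, -0.9676, 0.3849], [0.0, 0.0, 0.0, 1.0]]
colour_disc []
grip []
strobe_disc []
rack []
drive []
bore []
jar []
beaker []
```

View pics/scene0.png

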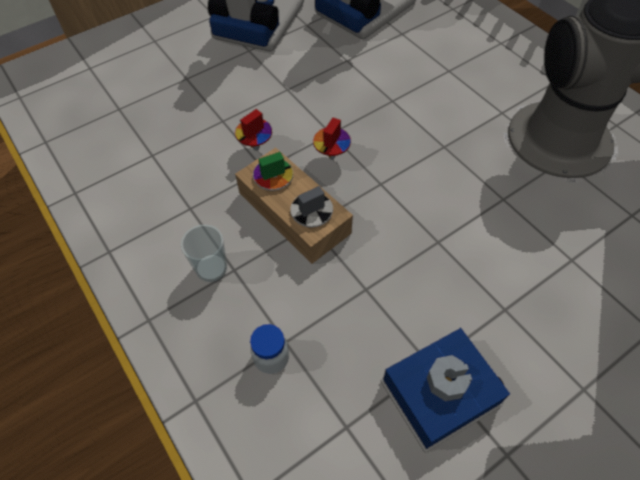

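View pics/top0.png

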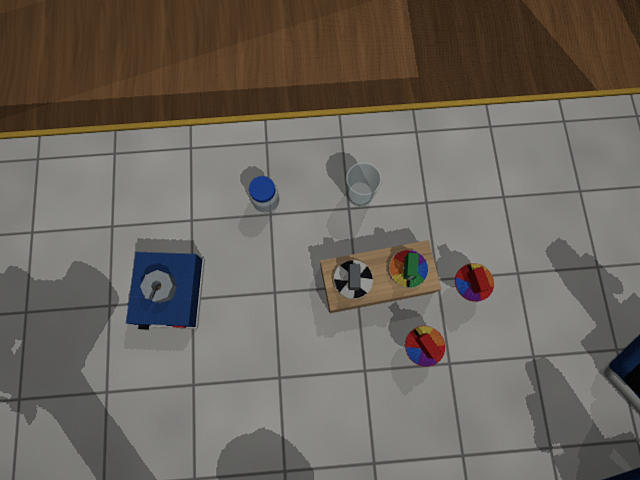

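Run:
```python
import cv2
a=cv2.imread("pics/top0.png")
cv2.imwrite("pics/topc1.png",cv2.resize(a[230:380,310:510],None,fx=4,fy=4,interpolation=cv2.INTER_CUBIC))
cv2.imwrite("pics/topc2.png",cv2.resize(a[240:340,110:220],None,fx=6,fy=6,interpolation=cv2.INTER_CUBIC)[:600])
```

```text
(no output)
```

View pics/topc1.png

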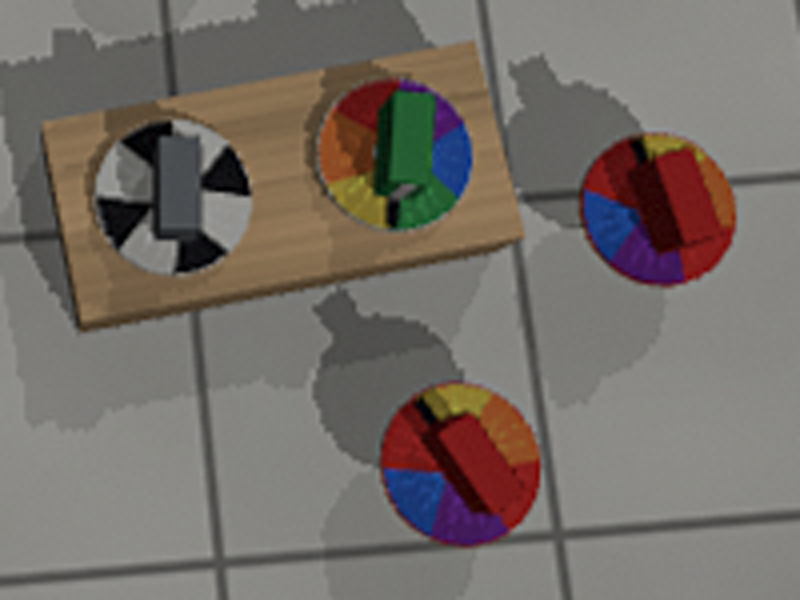

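View pics/topc2.png

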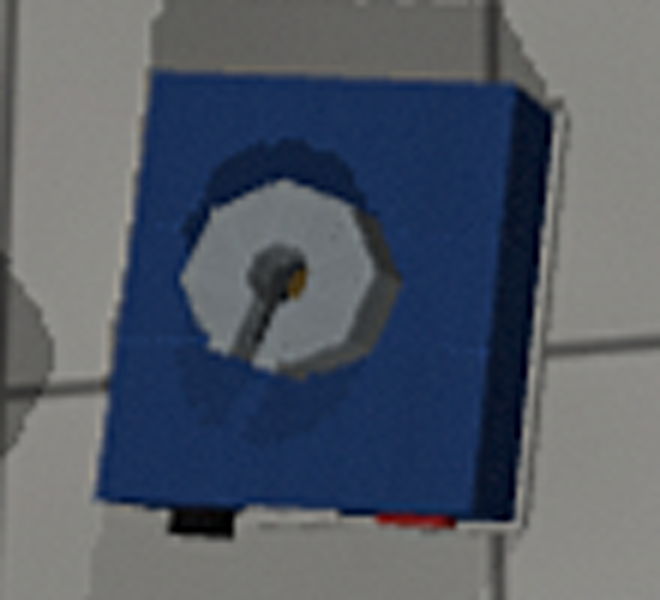

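The top view shows the colour disc in the rack's right hole, with its disc centre near (409,269) and its stripe and mark toward the bottom of the image, which is the robot side. The strobe disc is left at (352,279), the red decoys are at (475,282) and (425,346), and the hub bore is near (156,285) with its slot running toward (150,299).

```bash
cat > h.py <<'E'
import numpy as np,cv2
from cell import robot
def ray(r,u,v,z):
    d=r["T"][:3,:3]@np.array([(u-r["cx"])/r["fx"],(v-r["cy"])/r["fy"],1]); o=r["T"][:3,3]
    return o+d*(z-o[2])/d[2]
def proj(r,p):
    c=r["T"][:3,:3].T@(np.array(p)-r["T"][:3,3]); return r["fx"]*c[0]/c[2]+r["cx"],r["fy"]*c[1]/c[2]+r["cy"]
E
python3 - <<'E'
from h import *
r=robot.read_camera("top"); np.set_printoptions(precision=4,suppress=True)
f=lambda u,v,z:print(u,v,z,ray(r,u,v,z))
f(408.7,268.8,.070); f(413,264.5,.112); f(408,278.7,.09); f(407.7,283.5,.07)
f(353,279,.07)
f(156.2,284.7,.088); f(150.3,299.2,.088)
f(134.5,252,.06);f(196.5,254,.06);f(126.5,323,.06);f(188.5,326,.06)
g=cv2.cvtColor(r["img"],cv2.COLOR_RGB2HSV)
m=cv2.inRange(g,(50,80,30),(75,255,255));m[:, :385]=0;m[:,435:]=0
ys,xs=np.nonzero(m);print(len(xs))
s=robot.read_camera("scene")
img=s["img"]; cv2.imwrite("pics/sc1.png",cv2.resize(img[100:260,220:370,::-1],None,fx=3.7,fy=3.7,interpolation=cv2.INTER_CUBIC))
cv2.imwrite("pics/sc2.png",cv2.resize(img[320:455,375:515,::-1],None,fx=4.2,fy=4.2,interpolation=cv2.INTER_CUBIC))
E
```

```text
408.7 268.8 0.07 [ 0.5685 -0.2234  0.07  ]
413 264.5 0.112 [ 0.5687 -0.2232  0.112 ]
408 278.7 0.09 [ 0.5464 -0.2153  0.09  ]
407.7 283.5 0.07 [ 0.5401 -0.2178  0.07  ]
353 279 0.07 [ 0.5574 -0.1137  0.07  ]
156.2 284.7 0.088 [0.5737 0.2577 0.088 ]
150.3 299.2 0.088 [0.5473 0.2684 0.088 ]
134.5 252 0.06 [0.6477 0.3108 0.06  ]
196.5 254 0.06 [0.6337 0.1887 0.06  ]
126.5 323 0.06 [0.5097 0.3235 0.06  ]
188.5 326 0.06 [0.4945 0.206  0.06  ]
411
```

View pics/sc1.png

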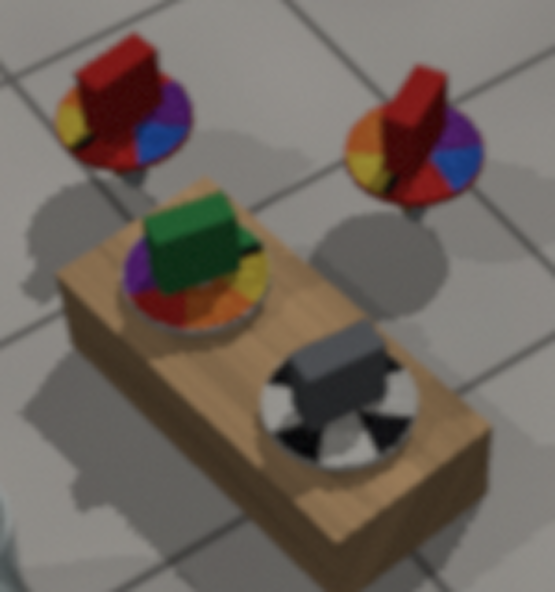

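View pics/sc2.png

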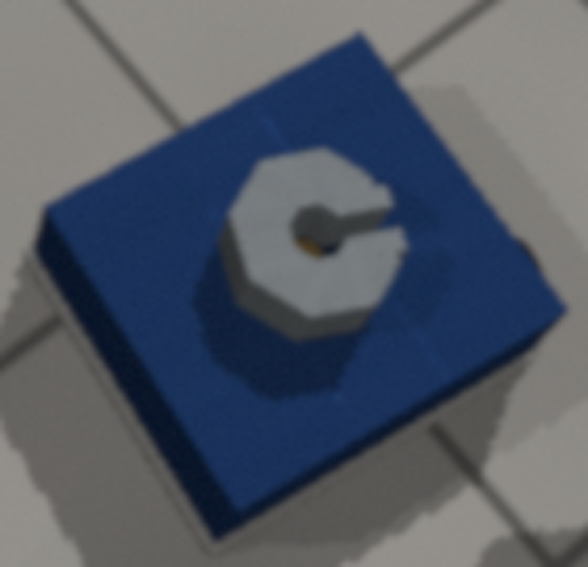

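Call:
move_arm:
  increments:
    - [80,-38,44,0,0,0,0]
    - [80,-38,44,0,0,0,0]
    - [80,-38,44,0,0,0,0]
    - [80,-38,44,0,0,0,0]
    - [80,-38,44,0,0,0,0]
    - [80,-38,44,0,0,0,0]
    - [80,-38,44,0,0,0,0]
    - [80,-38,44,0,0,0,0]
    - [80,-38,44,0,0,0,0]
    - [80,-38,44,0,0,0,0]
    - [80,-38,44,0,0,0,0]
    - [80,-38,44,0,0,0,0]

```text
time: 2.95
tool_pos: [0.5284, -0.1417, 0.2287]
tool_rot: [3.134, -0.006, 1.208]
contact_force: [0.6, 0.9, 0.8]
opening: 0.0798
```

Call:
move_arm:
  increments:
    - [80,-31,33,0,0,0,0]
    - [80,-31,33,0,0,0,0]
    - [80,0,0,0,0,0,0]

```text
time: 3.32
tool_pos: [0.5698, -0.23, 0.2274]
tool_rot: [3.134, -0.006, 1.203]
contact_force: [-1.3, 0.8, -0.3]
opening: 0.0797
```

Run:
```python
from h import *
np.set_printoptions(precision=4,suppress=True)
r=robot.read_camera("wrist"); cv2.imwrite("pics/w1.png",r["img"][:,:,::-1]); np.save("w1.npy",r,allow_pickle=True)
o=robot.observe();print(o["tool_pos"],o["tool_rot"],o["qpos"])
for t in ["colour_disc","grip"]: print(t,[(d["rect"],round(d["conf"],2)) for d in robot.look_for(t,"wrist")][:3])
print(proj(r,(.5686,-.2233,.112)),proj(r,(.5686,-.2233,.07)))
```

```text
[ 0.5693 -0.2283  0.2275] [ 3.1349 -0.0067  1.2043] [-0.5103  0.5022  1.2686  0.0077  1.3652 -1.7161]
colour_disc [([195.2, 6.5, 95.2, 98.2], 0.79), ([135.6, 194.2, 86.7, 78.3], 0.7), ([284.7, 176.1, 89.1, 85.4], 0.58)]
grip [([137.9, 192.7, 84.5, 82.0], 0.91), ([194.6, 3.7, 95.7, 106.1], 0.77), ([280.4, 174.4, 91.8, 89.0], 0.76)]
(np.float64(326.18330028955734), np.float64(231.89284960723307)) (np.float64(325.1105757707332), np.float64(220.4433895228745))
```

View pics/w1.png

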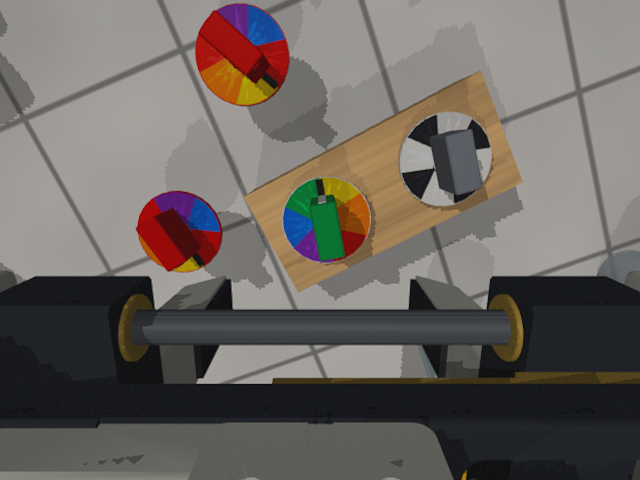

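Run:
```python
from h import *
np.set_printoptions(precision=4,suppress=True)
r=np.load("w1.npy",allow_pickle=True).item()
cv2.imwrite("pics/w1c.png",cv2.resize(r["img"][170:270,277:377,::-1],None,fx=6,fy=6,interpolation=cv2.INTER_CUBIC))
```

```text
(no output)
```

View pics/w1c.png

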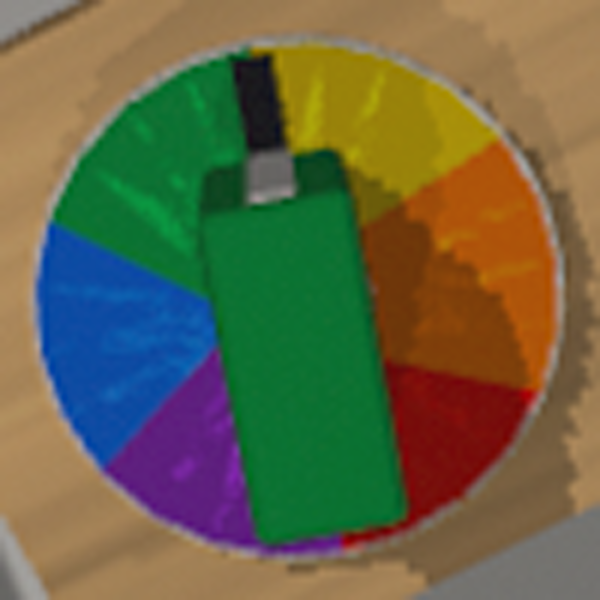

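Run:
```python
from h import *
np.set_printoptions(precision=4,suppress=True)
r=np.load("w1.npy",allow_pickle=True).item()
g=lambda a,b,z:ray(r,277+(a+.5)/6-.5,170+(b+.5)/6-.5,z)
print(g(299,298,.07))
P=[g(*q,.112) for q in [(205,210),(353,190),(405,520),(265,543)]]
for p in P: print(p)
c=sum(P)/4; print(c)
d=(P[2]+P[3]-P[0]-P[1]);print(np.linalg.norm(d)/2,"yaw",np.arctan2(d[1],d[0]))
e=P[1]+P[2]-P[0]-P[3];print(np.linalg.norm(e)/2,np.arctan2(e[1],e[0])-np.pi/2)
d=g(299,298,.07)-g(252,58,.07);print("mark yaw",np.arctan2(d[1],d[0]))
```

```text
[ 0.568  -0.2219  0.07  ]
[ 0.5453 -0.2265  0.112 ]
[ 0.5495 -0.2088  0.112 ]
[ 0.5913 -0.2174  0.112 ]
[ 0.5878 -0.235   0.112 ]
[ 0.5685 -0.2219  0.112 ]
0.04302350542992631 yaw -0.199117116095063
0.018121326177899154 -0.21579284761269646
mark yaw -0.1731448349759385
```

```bash
cat >> h.py <<'E'
from scipy.spatial.transform import Rotation as Ro
def inc(pos,yaw,o=None):
    o=o or robot.observe()
    R=Ro.from_euler("xyz",o["tool_rot"]); D=Ro.from_euler("xyz",[np.pi,0,yaw])
    np.set_printoptions(precision=4,suppress=True)
    print("pos",o["tool_pos"],"rot",o["tool_rot"],"F",o["contact_force"],"op",o["opening"],"t",o["time"])
    print("inc mm",R.inv().apply(np.array(pos)-o["tool_pos"])*1e3,"turn",(R.inv()*D).as_rotvec())
E
python3 -c "
from h import *
inc((.5684,-.2221,.12),1.371)"
```

```text
pos [ 0.569  -0.2263  0.2282] rot [ 3.1347 -0.0069  1.2065] F [ 0.0738  0.5846 -0.1023] op 0.08023949354523124 t 3.475
inc mm [  3.0024  -2.7625 108.2438] turn [ 0.0074 -0.0063 -0.1645]
```

Call:
move_arm:
  increments:
    - [50,3,-3,20,0.004,-0.003,-0.09]
    - [50,0,0,35,0.0035,-0.003,-0.075]
    - [50,0,0,35,0,0,0]
    - [50,0,0,10,0,0,0]
    - [50,0,0,0,0,0,0]

```text
time: 4.1
tool_pos: [0.5676, -0.2158, 0.1303]
tool_rot: [3.137, 0.0, 1.384]
contact_force: [-0.5, 0.9, -0.1]
opening: 0.0499
```

```bash
python3 -c "
from h import *
inc((.5684,-.2221,.077),1.371)"
```

```text
pos [ 0.5676 -0.2158  0.1303] rot [3.1371 0.0004 1.3841] F [-0.5414  0.9059 -0.0648] op 0.049890717072876595 t 4.1
inc mm [-6.0689  1.6781 53.2632] turn [0.0045 0.0004 0.0131]
```

Call:
move_arm:
  increments:
    - [50,-5,1.5,10,0.004,0,0.013]
    - [50,0,0,0,0,0,0]
    - [50,0,0,0,0,0,0]

```text
time: 4.47
tool_pos: [0.5698, -0.2218, 0.1229]
tool_rot: [3.136, 0.002, 1.37]
contact_force: [-0.5, 0.1, -0.3]
opening: 0.0499
```

```bash
python3 -c "
from h import *
inc((.5684,-.2221,.077),1.371)
r=robot.read_camera('wrist'); cv2.imwrite('pics/w2.png',r['img'][:,:,::-1])"
```

```text
pos [ 0.5698 -0.2218  0.1229] rot [3.1361 0.002  1.3704] F [-0.498   0.1496 -0.3121] op 0.04994033313309703 t 4.475
inc mm [-0.4977 -1.5563 45.9397] turn [ 0.0055  0.002  -0.0006]
```

View pics/w2.png

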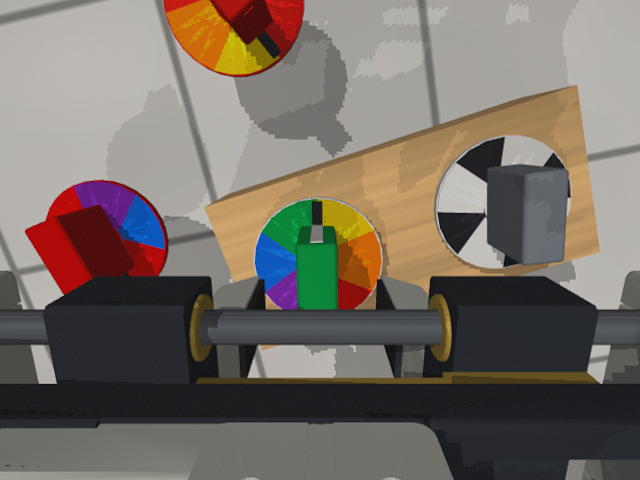

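Call:
move_arm:
  increments:
    - [50,-0.5,-1.5,16,0.005,0.002,0]
    - [50,0,0,15,0,0,0]
    - [50,0,0,10,0,0,0]
    - [50,0,0,0,0,0,0]

```text
time: 5.03
tool_pos: [0.5675, -0.2219, 0.0782]
tool_rot: [-3.14, -0.001, 1.37]
contact_force: [0.1, 0.4, 0.5]
opening: 0.0501
```

```bash
python3 -c "
from h import *
inc((.5684,-.2221,.077),1.371)"
```

```text
pos [ 0.5675 -0.2219  0.0782] rot [-3.1399 -0.0007  1.3701] F [0.0537 0.3546 0.4987] op 0.05010782222471195 t 5.025
inc mm [-0.0616  0.9339  1.1653] turn [-0.0016 -0.0007 -0.0009]
```

Well aligned, so close with 40 N.

Call:
move_arm:
  increments:
    - [0,0,0,0,0,0,0]
    - [0,0,0,0,0,0,0]
    - [0,0,0,0,0,0,0]
    - [0,0,0,0,0,0,0]
    - [0,0,0,0,0,0,0]
  newtons: 45

```text
time: 5.65
tool_pos: [0.568, -0.2221, 0.079]
tool_rot: [-3.141, -0.0, 1.37]
contact_force: [0.7, 0.7, -1.8]
opening: 0.0195
```

Call:
move_arm:
  increments:
    - [0,0,0,-10,0,0,0]
    - [0,0,0,-20,0,0,0]
    - [0,0,0,-30,0,0,0]
    - [0,0,0,-30,0,0,0]
    - [0,0,0,-25,0,0,0]
    - [0,0,0,-10,0,0,0]
    - [0,0,0,0,0,0,0]

```text
time: 6.52
tool_pos: [0.5678, -0.2219, 0.2103]
tool_rot: [3.141, -0.0, 1.37]
contact_force: [1.0, -0.0, -2.3]
opening: 0.0198
```

```bash
python3 -c "
from h import *
inc((.5737,.2577,.20),1.19)
r=robot.read_camera('wrist'); cv2.imwrite('pics/w3.png',r['img'][:,:,::-1])"
```

```text
pos [ 0.5678 -0.2219  0.2103] rot [ 3.1412 -0.0002  1.3703] F [ 0.9822 -0.009  -2.3267] op 0.01981601648685998 t 6.525
inc mm [471.1413 -89.7272  10.3824] turn [ 0.0004 -0.0002  0.1803]
```

View pics/w3.png

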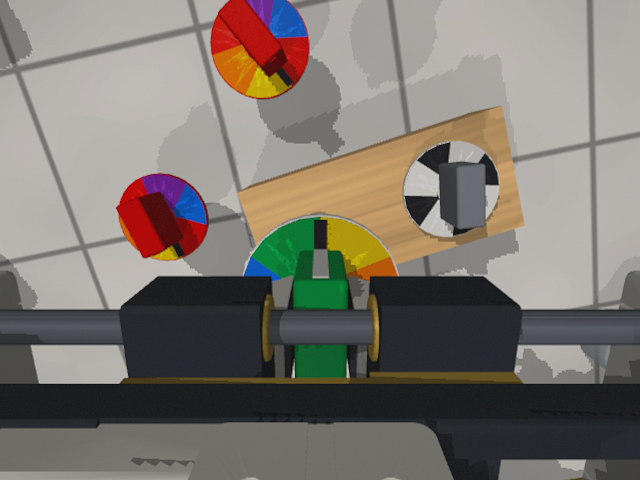

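Call:
move_arm:
  increments:
    - [0,20,0,0,0,0,0]
    - [0,40,-1,0,0,0,0]
    - [0,54,-2,0,0,0,0]
    - [0,54,-2,0,0,0,0]
    - [0,54,-2,0,0,0,0]
    - [0,54,-2,0,0,0,0]
    - [0,54,-2,0,0,0,0]
    - [0,54,-2,0,0,0,0]
    - [0,40,-2,0,0,0,0.06]
    - [0,30,-1,0,0,0,0.06]
    - [0,15,0,0,0,0,0.06]
    - [0,0,0,0,0,0,0]

```text
time: 8.07
tool_pos: [0.6412, 0.2698, 0.1944]
tool_rot: [-3.115, 0.006, 1.191]
contact_force: [-0.0, -0.2, -1.3]
opening: 0.02
```

```bash
python3 -c "
from h import *
inc((.5737,.2577,.20),1.19)
r=robot.read_camera('wrist'); cv2.imwrite('pics/w4.png',r['img'][:,:,::-1]);np.save('w4.npy',r,allow_pickle=True)
print(proj(r,(.5737,.2577,.088)))"
```

```text
pos [0.6412 0.2698 0.1944] rot [-3.1148  0.0055  1.1907] F [-0.0484 -0.2236 -1.2958] op 0.02004205969437582 t 8.075
inc mm [-36.3345 -58.2907  -3.8153] turn [-0.0268  0.0055  0.0006]
(np.float64(267.95201257751535), np.float64(162.78752062011586))
```

View pics/w4.png

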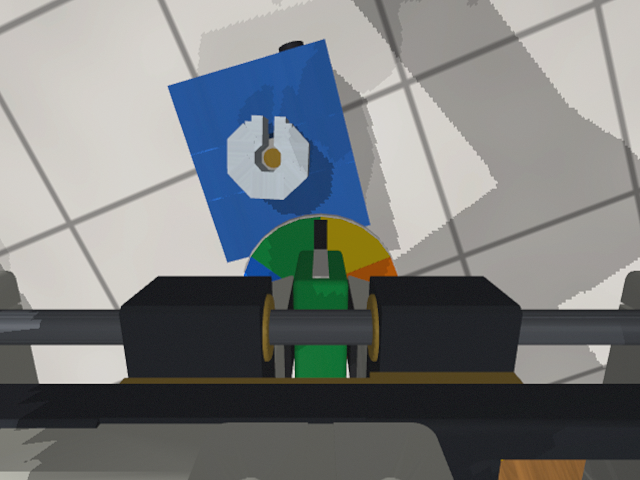

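```bash
python3 -c "
from h import *
r=np.load('w4.npy',allow_pickle=True).item()
cv2.imwrite('pics/w4c.png',cv2.resize(r['img'][105:210,215:320,::-1],None,fx=5.7,fy=5.7,interpolation=cv2.INTER_CUBIC))"
```

```text
(no output)
```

View pics/w4c.png

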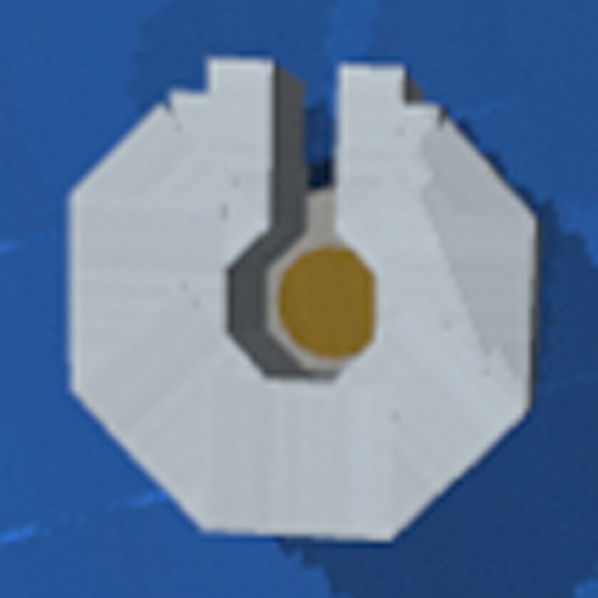

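```bash
python3 -c "
from h import *
np.set_printoptions(precision=4,suppress=True)
r=np.load('w4.npy',allow_pickle=True).item()
g=lambda a,b,z=.088:ray(r,215+(a+.5)/5.7-.5,105+(b+.5)/5.7-.5,z)
oct_=[(70,190),(70,390),(203,528),(392,540),(530,410),(537,215)]
for q in oct_: print(g(*q))
print('bore',g(302,303), 'mid opp', (g(70,190)+g(530,410))/2,(g(70,390)+g(537,215))/2)
print('across',np.linalg.norm(g(70,290)-g(535,312)))
for a,b in [((270,230),(273,60)),((335,230),(338,65)),((302.5,303),(305.5,62)),((70,390),(70,190)),((530,410),(537,215))]:
    d=g(*a)-g(*b); print('yaw',np.arctan2(d[1],d[0]))
# disc yaw by mark? 
o=robot.observe(); print(o['tool_rot'])
"
```

```text
[0.548  0.2382 0.088 ]
[0.5695 0.2282 0.088 ]
[0.591  0.2364 0.088 ]
[0.601  0.2577 0.088 ]
[0.5926 0.2797 0.088 ]
[0.5715 0.2892 0.088 ]
bore [0.5705 0.2588 0.088 ] mid opp [0.5703 0.259  0.088 ] [0.5705 0.2587 0.088 ]
across 0.0565197141698048
yaw -0.43306584155352157
yaw -0.4267435467593693
yaw -0.42417276361389916
yaw -0.4360265890597086
yaw -0.42370219727086234
[-3.1146  0.0058  1.1907]
```

```bash
python3 -c "
from h import *
inc((.5701,.2588,.175),1.143)"
```

```text
pos [0.6411 0.2691 0.1945] rot [-3.1146  0.0058  1.1907] F [ 0.0831  0.5989 -1.5676] op 0.01947429458529705 t 8.125
inc mm [-35.8104 -61.508   21.3353] turn [-0.0269  0.0065  0.0476]
```

Call:
move_arm:
  increments:
    - [0,-18,-31,0,-0.027,0.006,0]
    - [0,-17,-29,0,0,0,0]
    - [0,0,0,8,0,0,0.047]
    - [0,0,0,0,0,0,0]
    - [0,0,0,0,0,0,0]

```text
time: 8.75
tool_pos: [0.5682, 0.2551, 0.1851]
tool_rot: [-3.139, 0.003, 1.146]
contact_force: [-0.5, 0.9, -1.3]
opening: 0.0198
```

```bash
python3 -c "
from h import *
inc((.5701,.2588,.165),1.143)
for c in ['scene','top','wrist']:
  r=robot.read_camera(c); cv2.imwrite('pics/%s5.png'%c,r['img'][:,:,::-1]);np.save(c+'5.npy',r,allow_pickle=True)
  if c=='scene': cv2.imwrite('pics/s5c.png',cv2.resize(r['img'][270:460,370:530,::-1],None,fx=3.1,fy=3.1,interpolation=cv2.INTER_CUBIC))
"
```

```text
pos [0.5682 0.2551 0.1851] rot [-3.1392  0.0034  1.1456] F [-0.5001  0.9123 -1.3198] op 0.01982460147255696 t 8.75
inc mm [ 4.1773  0.2416 20.069 ] turn [-0.0024  0.0034  0.0026]
```

View pics/s5c.png

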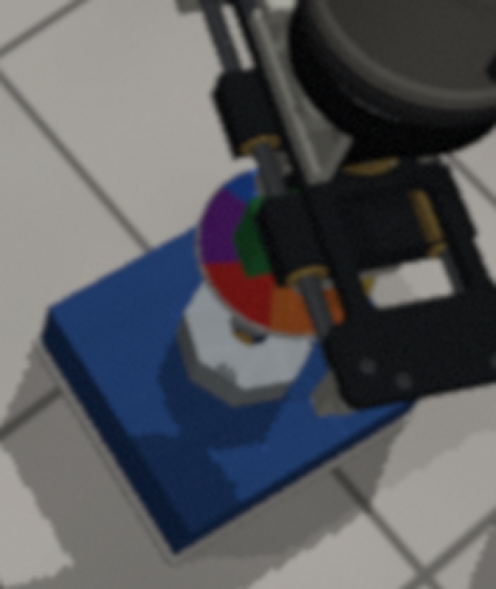

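View pics/wrist5.png

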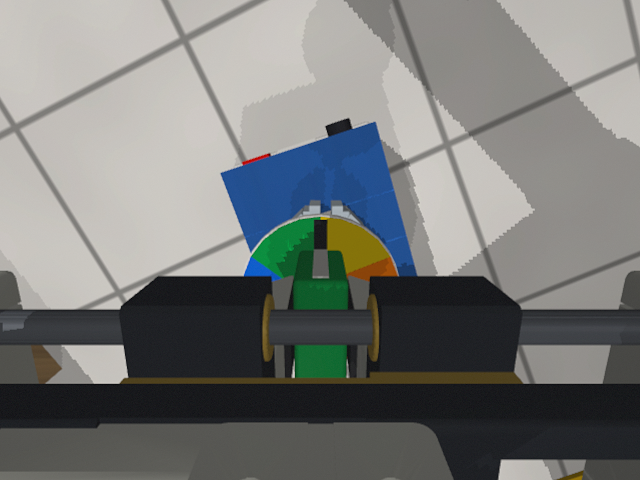

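```bash
python3 -c "
from h import *
np.set_printoptions(precision=4,suppress=True)
r=np.load('scene5.npy',allow_pickle=True).item()
t=np.load('top5.npy',allow_pickle=True).item()
# face octagon centre in scene crop sc2 from initial picture (scale 4.2, off 375,320)
g=lambda a,b:ray(r,375+(a+.5)/4.2-.5,320+(b+.5)/4.2-.5,.088)
print('scene bore',g(322,224)); 
for q in [(262,160),(325,150),(388,190),(405,240),(362,310),(300,315),(240,278),(230,218)]: print(g(*q))
g=lambda a,b:ray(t,110+(a+.5)/6-.5,240+(b+.5)/6-.5,.088)
print('top bore',g(277,270),[g(*q) for q in [(181,275),(375,278),(285,178)]])
"
```

```text
scene bore [0.565  0.2562 0.088 ]
[0.5663 0.2271 0.088 ]
[0.5459 0.2371 0.088 ]
[0.538  0.2605 0.088 ]
[0.5457 0.2768 0.088 ]
[0.5744 0.2861 0.088 ]
[0.5925 0.2753 0.088 ]
[0.6005 0.2541 0.088 ]
[0.5893 0.2364 0.088 ]
top bore [0.574  0.2585 0.088 ] [array([0.5749, 0.2884, 0.088 ]), array([0.569 , 0.2279, 0.088 ]), array([0.6032, 0.2562, 0.088 ])]
```

Call:
move_arm:
  increments:
    - [0,4,0,8,-0.002,0.003,0.002]
    - [0,0,0,8,0,0,0]
    - [0,0,0,0,0,0,0]
    - [0,0,0,0,0,0,0]

```text
time: 9.4
tool_pos: [0.5703, 0.2593, 0.1669]
tool_rot: [-3.141, 0.001, 1.143]
contact_force: [-0.8, 1.1, -1.0]
opening: 0.0199
```

```bash
python3 -c "
from h import *
inc((.5701,.2588,.155),1.143)
for c in ['scene','wrist']:
  r=robot.read_camera(c); cv2.imwrite('pics/%s6.png'%c,r['img'][:,:,::-1]);np.save(c+'6.npy',r,allow_pickle=True)
  if c=='scene': cv2.imwrite('pics/s6c.png',cv2.resize(r['img'][330:430,400:520,::-1],None,fx=6,fy=6,interpolation=cv2.INTER_CUBIC))
  else: cv2.imwrite('pics/w6c.png',cv2.resize(r['img'][180:280,250:390,::-1],None,fx=5,fy=5,interpolation=cv2.INTER_CUBIC))
"
```

```text
pos [0.5703 0.2593 0.1669] rot [-3.1405  0.0009  1.1435] F [-0.7566  1.1452 -1.0376] op 0.019934614374688107 t 9.4
inc mm [-0.4951 -0.0009 11.9142] turn [-0.0011  0.0009  0.0005]
```

View pics/s6c.png

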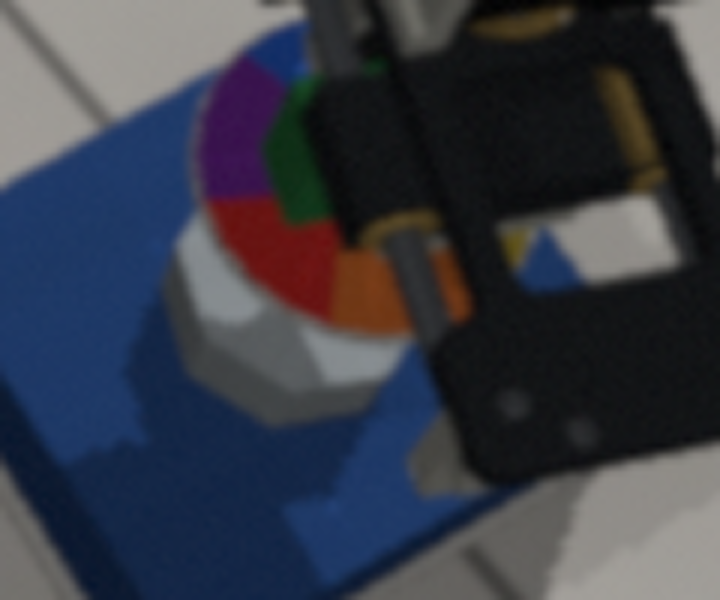

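View pics/w6c.png

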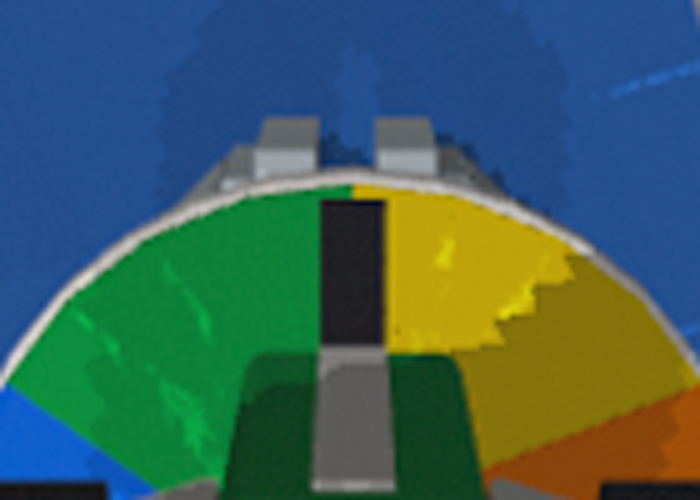

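Call:
move_arm:
  increments:
    - [0,-0.5,0,8,-0.001,0.001,0]
    - [0,0,0,8,0,0,0]
    - [0,0,0,4,0,0,0]
    - [0,0,0,0,0,0,0]

```text
time: 10.0
tool_pos: [0.57, 0.2587, 0.1456]
tool_rot: [-3.142, -0.0, 1.143]
contact_force: [-0.7, 0.8, -1.3]
opening: 0.0197
```

```bash
python3 -c "
from h import *
inc((.5701,.2588,.14),1.143)
r=np.load('wrist6.npy',allow_pickle=True).item()
ps=np.array([.5703+.0004,.2593]);a=-.428
print(proj(r,[*(ps-.038*np.array([np.cos(a),np.sin(a)])),.1578]), 'seen ~',250+353/5,180+175/5)
"
```

```text
pos [0.57   0.2587 0.1456] rot [-3.1415 -0.0002  1.1434] F [-0.7191  0.7952 -1.3273] op 0.019664055198048785 t 10.0
inc mm [0.1625 0.0839 5.5656] turn [-0.0001 -0.0002  0.0004]
(np.float64(319.59925948171275), np.float64(213.38157549224582)) seen ~ 320.6 215.0
```

Call:
move_arm:
  increments:
    - [0,0,0,4,0,0,0]
    - [0,0,0,4,0,0,0]
    - [0,0,0,3,0,0,0]
    - [0,0,0,0,0,0,0]

```text
time: 10.5
tool_pos: [0.5701, 0.2588, 0.134]
tool_rot: [3.141, -0.001, 1.143]
contact_force: [0.5, -0.1, -0.8]
opening: 0.0199
```

Call:
move_arm:
  increments:
    - [0,0,0,3,0,0,0]
    - [0,0,0,3,0,0,0]
    - [0,0,0,3,0,0,0]
    - [0,0,0,0,0,0,0]

```text
time: 11.0
tool_pos: [0.5702, 0.2588, 0.1245]
tool_rot: [3.141, -0.001, 1.143]
contact_force: [0.4, 0.0, -1.8]
opening: 0.02
```

The key went straight into the slot with no resistance. Next I push against the spring.

Call:
move_arm:
  increments:
    - [0,0,0,3,0,0,0]
    - [0,0,0,3,0,0,0]
    - [0,0,0,3,0,0,0]
    - [0,0,0,3,0,0,0]
    - [0,0,0,0,0,0,0]
  newtons: 55

```text
time: 11.62
tool_pos: [0.5705, 0.2589, 0.1136]
tool_rot: [3.14, -0.002, 1.143]
contact_force: [-2.0, -0.5, 3.4]
opening: 0.0196
```

Call:
move_arm:
  increments:
    - [0,0,0,3,0,0,0]
    - [0,0,0,3,0,0,0]
    - [0,0,0,2,0,0,0]
    - [0,0,0,1,0,0,0]

```text
time: 12.12
tool_pos: [0.5705, 0.2589, 0.1072]
tool_rot: [3.138, -0.003, 1.144]
contact_force: [-2.6, -1.5, 7.7]
opening: 0.0201
```

Call:
move_arm:
  increments:
    - [0,0,0,2,0,0,0]
    - [0,0,0,2,0,0,0]
    - [0,0,0,2,0,0,0]

```text
time: 12.5
tool_pos: [0.5705, 0.2589, 0.1069]
tool_rot: [3.136, -0.004, 1.144]
contact_force: [-6.1, -2.2, 13.9]
opening: 0.0201
```

Call:
move_arm:
  increments:
    - [0,0,0,4,0,0,0]
    - [0,0,0,4,0,0,0]

```text
time: 12.75
tool_pos: [0.5705, 0.2589, 0.1067]
tool_rot: [3.133, -0.006, 1.145]
contact_force: [-11.0, -4.3, 27.4]
opening: 0.0197
```

```bash
python3 -c "
from h import *
inc((.5701,.2588,.107),1.143)
for c in ['wrist','scene']:
  r=robot.read_camera(c); cv2.imwrite('pics/%s7.png'%c,r['img'][:,:,::-1])
  if c=='scene': cv2.imwrite('pics/s7c.png',cv2.resize(r['img'][330:450,390:520,::-1],None,fx=5,fy=5,interpolation=cv2.INTER_CUBIC))
for i in range(6): robot.read_camera('top')
inc((.5701,.2588,.107),1.143)
"
```

```text
pos [0.5705 0.2589 0.1067] rot [ 3.1328 -0.0062  1.1447] F [-10.9804  -4.2634  27.3824] op 0.01967231504314895 t 12.75
inc mm [-0.2753 -0.3502 -0.2727] turn [ 0.0088 -0.0062  0.0016]
pos [0.5705 0.2589 0.1067] rot [ 3.1327 -0.0062  1.1448] F [-10.8867  -3.4537  25.8978] op 0.01969574501666922 t 13.15
inc mm [-0.2861 -0.3273 -0.2697] turn [ 0.0088 -0.0062  0.0017]
```

View pics/s7c.png

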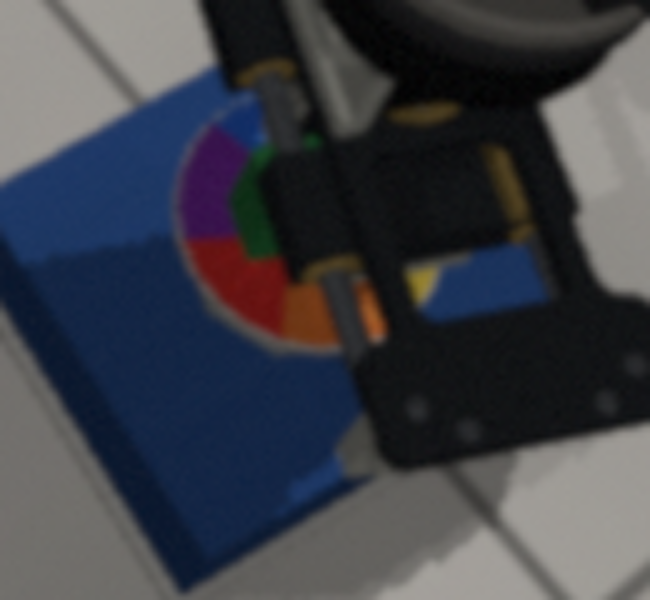

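View pics/wrist7.png

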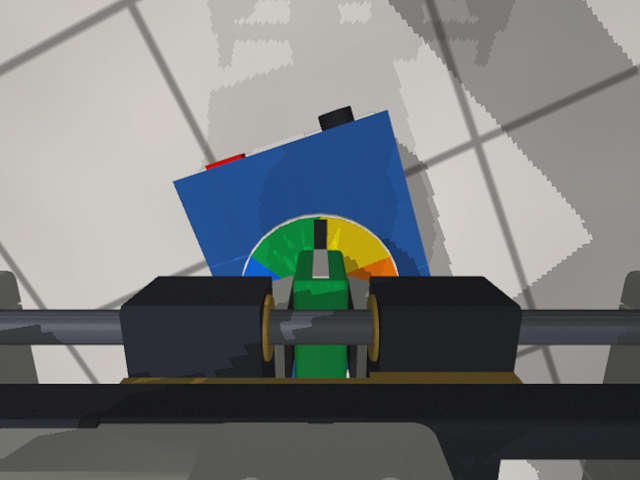

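```bash
python3 -c "
from h import *
print(robot.hand_in())
inc((.5701,.2588,.107),1.143)"
```

```text
the job is handed in; nothing more can be done
None
the job is handed in; nothing more can be done
```

I put the colour disc into the drive hub, pressed it fully home against the spring, and handed the job in at about 13 s with the arm still holding it down. No verdict was reported.

- **Lift:** I gripped the disc by its green grip with the wrist camera as guide. I then lifted it straight out of the rack, to about 0.19 m.
- **Insertion:** The wrist camera gave the bore at about (0.5705, 0.2588) with the keyway turned -0.43 rad. I lined the disc up to that, and the key dropped into the slot without touching the hub's face first.
- **Seating:** Descent stopped at TCP z 0.1067 m, where the collar should be home by calculation (about 0.107). There the force rose from about 8 to 27 N without further travel.
- **Last checks:** Over the next 0.4 s the arm held steady at about 26 N of downward push. The tilt was about 0.01 rad and the fingers were closed on the grip at 19.7 mm. The pictures showed the disc down over the hub and no slip in the grip.

Two things did not agree perfectly:
- **Bore position:** The three cameras' bore estimates were up to 9 mm apart; my rough scene-camera reading was the outlier. I used the wrist camera's figure, and the insertion without resistance supports it.
- **Sideways force:** About 11 N stayed on the tool while pushing down.

The strobe disc, jar and beaker were not touched as far as I could tell, but I did not re-measure them at the end.

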